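# Dispense one washer and push it onto the mat

### The arm

A 6-joint arm with a two-finger parallel gripper is mounted at the origin on the work surface. World frame = base frame: x ahead of the robot, y to its left, z up, the work surface at z = 0. Lengths are in m, angles in rad, forces in N, time in s.
With the tool pointing down it reaches from about 0.3 to 0.775 m from the base axis. Payload 14.6 kg.
Tool frame: the origin (TCP) lies on the centre line of the jaws, within the pads' length; the fingertips stand 25 mm ahead of it and the grasp point (between the pads) lies 6 mm ahead of it (ctrl.tip_reach is the distance from the TCP to the fingertips, in m); z points along the fingers, y is the line along which they close (so a half turn about z gives the same grasp; the last joint's range is limited). The gripper opens to 94 mm and grips with 3 to 60 N. Pads are 16 mm wide; open, the fingers measure 119 mm over their backs; the gripper's body (75 mm by 177 mm) begins 78 mm behind the grasp point.
Start: joints at [1.208, 0.3, 1.521, -0, 1.321, -0.067], TCP at [0.16, 0.526, 0.2] pointing down, gripper open.
Joint ranges: [-3.03, 3.03], [-0.79, 2.21], [0.23, 2.52], [-1.04, 4.18], [0, 3.07], [-2.55, 2.55]. Speed limits (rad/s): [2.22, 2.22, 2.57, 3.14, 3.14, 3.14].

### API

Orientations are given as [roll, pitch, yaw] about the fixed x, y, z axes, in that order (R = Rz(yaw) Ry(pitch) Rx(roll)).
In Python, from station import ctrl gives the robot as it stands. The module is installed in compiled form; this text tells all that it offers.
- The arm moves only by the tool apply_moves, never from a script. Its argument "deltas" is a list of rows, each a list of 7 numbers: the closure in counts, from 0 (fully open) to 255 (shut), then the shift along the world's x, y, z in cm, then the turn, a rotation vector about the world's x, y, z in rad. In form: [[jaw, tx, ty, tz, ax, ay, az], ...]. A call has 1 to 10 rows; each row shifts and turns the commanded pose from where the row before left it; what a row does not reach is not made up. A row lasts 1/10 s, in which the tool goes at most 50 mm and 8.59 degrees, less where a joint would pass 70% of its speed; a pose out of reach is approached as far as the arm can. A call with a gripper value outside its range is refused whole. The fingers move at their own pace and stop on an object; "grip_force" is the grip in N (left out, the last holds). Time passes only in rows, so rows that do not move let the fingers close. It gives the time, the measured TCP pose, the force, the opening and the grip force at its end, in the units of the state.
- ctrl.get_obs(): the state, without advancing time (a new reading comes with each control period).
- ctrl.camera(name): name is "scene" or "top" or "wrist"; returns a dict with "img" (480x640x3 uint8, red, green, blue), "K" (3x3 intrinsics, pixels), "pose" (4x4, takes a point from camera to world coordinates); the wrist camera has in their place "hand_eye" (4x4, takes a point from camera to tool coordinates, whose origin is the TCP and whose axes are the flange's). Camera axes: x right, y up, looking along -z (the intrinsics and any distortion apply to the point x, -y, -z); pixel columns grow to the right and rows downward; lengths in m; the calibration is good to about 2 mm. A picture is of the moment at which its call begins: read the wrist's pose just before it. There is no depth.
- ctrl.hand_in(): hands the job in; it is judged then, once.
The state is a dict: "time_s": time; "qpos": joint angles; "joint_vel": joint speeds; "tau": joint torques, N m; "ee_pos": TCP position; "eef_rot": TCP orientation; "force": force on the tool from outside, world axes, zero at the start; "moment": the same for the moment, N m; "grip_width": finger opening in m; "grip_force": force on a finger pad.
Only numpy, scipy, OpenCV 4.12 (cv2) and the standard library are available. Lean on these libraries where they do the work, as an engineer would, in place of code of your own. Each camera call takes 0.05 s, during which the arm holds its last target. There are 200 camera calls.

### The job

Press the plunger of the washer feeder all the way down once, so that it pushes a single washer out of its front, and let the plunger come back up. Then push that washer with the fingertips along the bench until it lies wholly on the square cork mat beside the feeder, without picking it up. Leave everything else on the bench where it is.

Things in the scene. Friction and masses are not known exactly. Their poses are not given: they have to be found in the camera images.
- feeder: Washer feeder, fixed. Origin on the bench under its magazine's axis; -x is its front, where washers come out, z up. Magazine: aluminium square tube 46 x 46 mm, 36 mm high, open on top, narrow slot in front. Behind it the grey housing with the plunger: x 23 to 98 mm, 52 mm wide, 75 mm high. Foot flanges 8 mm high, x -23 to 98 mm, reach 41 mm either side.
- outlet (a point): Bottom centre of the feeder's front face, at bench height, 23 mm in front of the feeder's origin; washers slide out here onto the bare bench.
- plunger (a joint): Travel of the plunger, m: 0 up (at rest), 0.030 fully down at a hard stop. Straight down, spring return: about 3 N starts it, 5 to 8 N brings it fully down. Going down, it makes a blade push the lowest washer about 70 mm forward (feeder -x); the blade withdraws as it rises and the next washer drops in place. A second press pushes out a second washer.
- plunger_top (a point): Centre of the top of the plunger's black round cap (38 mm diameter, 12 mm thick), 60 mm behind the feeder's origin (its +x), 125 mm above the bench when up, 95 mm when down; moves with the plunger.
- washer0: The lowest washer in the magazine, the one that comes out: a flat steel washer of 36 mm diameter, 8 mm thick, about 54 g. Origin at the centre of its underside, z along its axis. After the press it lies flat on the bench, its centre some 70 mm in front of the feeder's origin.
- washer1: The next washer in the magazine, the same; it must stay in the feeder. Origin at the centre of its underside.
- washer2: The top washer in the magazine, the same; it must stay in the feeder. Origin at the centre of its underside.
- mat: Square cork mat, 84 mm by 84 mm, stuck flat on the bench to one side of the space in front of the feeder, so thin (under 1 mm) that the washer slides onto it without a step. Origin at its centre at bench height, x and y along its sides.
- tin: Bystander: small round metal tin, 48 mm diameter, 48 mm high, on the other side of the space in front of the feeder from the mat. Origin at the centre of its underside.
- spare: Bystander: a loose washer just like the others, lying on the bench farther in front of the feeder. Leave it. Origin at the centre of its underside.
- piston: Bystander: aluminium piston, 78 mm diameter, 60 mm high. Origin at the centre of its underside.
- spray: Bystander: spray can, 60 mm diameter, 190 mm high. Origin at the centre of its underside.
- bolt: Bystander: round-headed steel bolt standing on its head, 30 mm wide, 61 mm high. Origin at the centre of its underside.
- socket: Bystander: spanner socket, 28 mm diameter, 36 mm high. Origin at the centre of its underside.
- spanner: Bystander: open-ended spanner lying on the bench.
- mallet: Bystander: hammer lying on the bench.

How it is judged:
By the outcome, as a careful person would: the job done as asked, in the order asked, and still so for the second after the job is handed in, with the robot touching nothing.
It also fails if it takes over 56 s, if anything falls off the work surface, if the arm or the gripper's body presses on something with over 40 N, if the wrist force passes 120 N, or if a joint passes its speed limit or range.

## Working session

There is one attempt and no reset: what is moved stays moved. The work goes in short steps, Python scripts to look and compute and a tool call to move; the robot and the scene stay as the last step left them, time stands still between calls to the robot, and variables do not carry over. Pictures are saved under pics/ and viewed, at most 10 in all, crops included, and the job is handed in when it is done.

Besides the shell and the picture viewer there is one more tool, called after "Call:" as a command line: name --pt "numbers of a row" for each row, then --argument value for the rest. apply_moves: Moves the arm, as the interface text tells. Its arguments: {"type":"object","properties":{"deltas":{"type":"array"},"grip_force":{"type":"number"}},"required":["deltas"]}

```bash
mkdir -p pics
cat > h.py <<'E'
import numpy as np, cv2
from station import ctrl
def px2w(c,u,v,z=0.):
    K=c['K'];P=np.array(c['pose']);d=np.linalg.inv(K)@[u,v,1.];d=P[:3,:3]@[d[0],-d[1],-d[2]];o=P[:3,3]
    return o+d*(z-o[2])/d[2]
def w2px(c,p):
    K=c['K'];P=np.array(c['pose']);q=P[:3,:3].T@(np.array(p)-P[:3,3]);q=K@[q[0],-q[1],-q[2]];return q[:2]/q[2]
E
python3 - <<'E'
from h import *
for n in("top","scene"):
    c=ctrl.camera(n);cv2.imwrite(f'pics/{n}0.png',c['img'][...,::-1]);print(c['K'],c['pose'],[k for k in c])
    np.savez(f'{n}0.npz',**{k:c[k] for k in('img','K','pose')})
print(ctrl.get_obs())
E
```

```text
[[489.83795899   0.         315.94204045]
 [  0.         489.83795899 238.79761321]
 [  0.           0.           1.        ]] [[ 1.76874803e-02  9.84658044e-01 -1.73596343e-01  3.07786235e-01]
 [-9.99739329e-01  1.49100383e-02 -1.72905746e-02 -5.13588831e-04]
 [-1.44369752e-02  1.73856918e-01  9.84665093e-01  1.28497089e+00]
 [ 0.00000000e+00  0.00000000e+00  0.00000000e+00  1.00000000e+00]] ['img', 'K', 'pose']
[[587.86848874   0.         318.68052228]
 [  0.         587.86848874 238.54115162]
 [  0.           0.           1.        ]] [[ 0.24571354 -0.6519896   0.71731055  1.46323718]
 [ 0.96913621  0.18049974 -0.16791323 -0.19054624]
 [-0.01999668  0.73643018  0.67621796  0.98029326]
 [ 0.          0.          0.          1.        ]] ['img', 'K', 'pose']
{'time_s': 0.1, 'qpos': array([ 1.20839347e+00,  3.00400848e-01,  1.52149427e+00,  3.20672259e-05,
        1.32068122e+00, -6.65887639e-02]), 'joint_vel': array([-0.00148174, -0.0005577 , -0.0001847 , -0.00031891,  0.00103168,
        0.00093497]), 'tau': array([-5.06299912e-04, -5.32636499e+01, -3.53287590e+01,  7.08783511e-02,
        2.34219676e-02, -7.81120320e-05]), 'ee_pos': array([0.16024394, 0.52590325, 0.19956159]), 'eef_rot': array([-3.14061321e+00, -9.64467642e-05,  2.84577056e+00]), 'force': array([-0.04583694, -0.40331184,  0.39788163]), 'moment': array([-0.00062003, -0.00555179, -0.05634896]), 'grip_force': 0.0, 'grip_width': 0.09424163104524877}
```

View pics/top0.png

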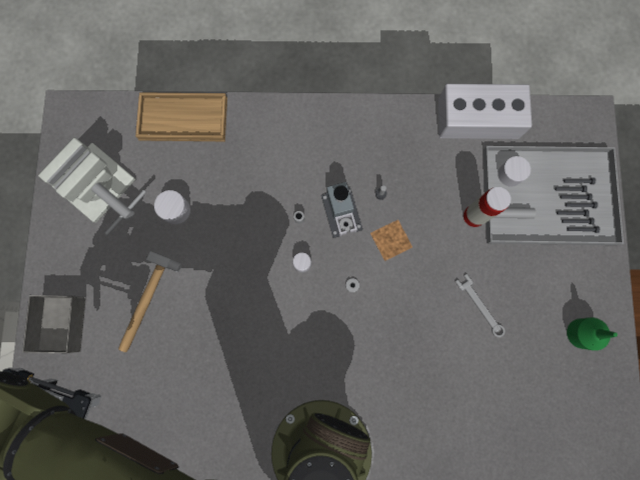

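View pics/scene0.png

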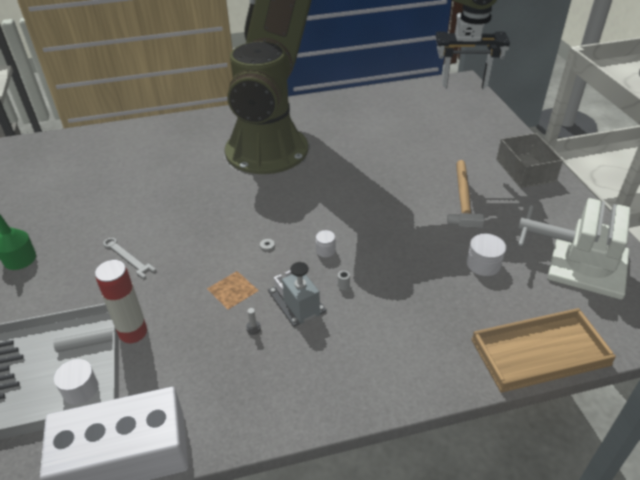

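The top view shows the feeder at (342,210) with its cap at (341,192), the mat at (391,240), tin at (302,262), spare at (352,285), bolt at (381,187) and socket at (299,216). Next I enlarge that area.

Run:
```python
from h import *
t=dict(np.load('top0.npz'));s=dict(np.load('scene0.npz'))
def crop(c,x,y,w,h,k):return cv2.resize(c['img'][y:y+h,x:x+w,::-1],None,fx=k,fy=k,interpolation=cv2.INTER_CUBIC)
cv2.imwrite('pics/c1.png',np.hstack([crop(t,285,165,133,150,3),crop(s,205,230,133,150,3)]))
for n,c in(('top',t),('scene',s)):
    hsv=cv2.cvtColor(c['img'],cv2.COLOR_RGB2HSV)
    m=cv2.inRange(hsv,(5,90,90),(20,255,255));x0,y0=(360,205) if n=='top' else (200,265)
    M=np.zeros_like(m);M[y0:y0+60,x0:x0+65]=m[y0:y0+60,x0:x0+65]
    M=cv2.morphologyEx(M,cv2.MORPH_CLOSE,np.ones((3,3)))
    r=cv2.minAreaRect(cv2.findNonZero(M));print(n,r)
    q=np.argwhere(M)[:,::-1];W=np.array([px2w(c,*p)[:2] for p in q]).astype(np.float32);R=cv2.minAreaRect(W*1000);print('mat',R,W.mean(0))
    d=cv2.inRange(hsv,(0,0,0),(179,255,45));x0,y0=(328,180) if n=='top' else (285,258)
    D=np.zeros_like(d);D[y0:y0+22,x0:x0+26]=d[y0:y0+22,x0:x0+26]
    q=np.argwhere(D)[:,::-1];print('cap px',q.min(0),q.max(0),q.mean(0),len(q),px2w(c,*q.mean(0),.122))
```

```text
top ((391.10003662109375, 239.6999969482422), (30.857738494873047, 30.857736587524414), 63.43495178222656)
mat ((535.0942993164062, -177.56484985351562), (82.17723846435547, 82.82600402832031), 27.43146324157715) [ 0.53461033 -0.17724775]
cap px [334 186] [347 199] [340.51875 192.5625 ] 160 [ 0.62874936 -0.03827452  0.122     ]
scene ((232.45587158203125, 289.42645263671875), (26.925277709960938, 39.78767013549805), 59.036251068115234)
mat ((535.726318359375, -177.03033447265625), (79.46222686767578, 78.42919921875), 26.717742919921875) [ 0.53666806 -0.17760603]Traceback (most recent call last):
  File "<stdin>", line 14, in <module>
    return umr_minimum(a, axis, None, out, keepdims, initial, where)
ValueError: zero-size array to reduction operation minimum which has no identity
```

View pics/c1.png

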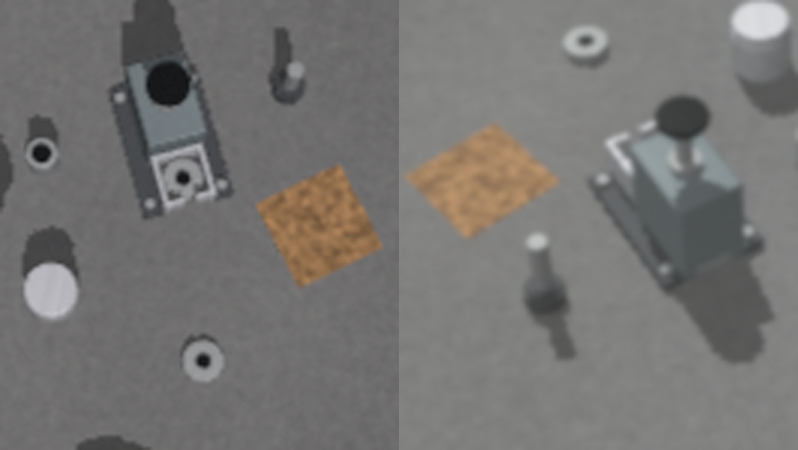

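The crop shows the magazine centre at (182,177), flange front corners at (147,216) and (231,194), rear-left corner at (110,90), and the cap at (168,84) in the top view. The feeder's front faces the robot and the mat lies on the -y side.

Run:
```python
from h import *
t=dict(np.load('top0.npz'));s=dict(np.load('scene0.npz'))
T=lambda u,v,z:px2w(t,285+(u-1)/3,165+(v-1)/3,z)
S=lambda u,v,z:px2w(s,205+(u-400)/3,230+(v-1)/3,z)
for n,f,u,v,z in[('mag',T,182,177,.036),('fl',T,147,216,.008),('fr',T,231,194,.008),('bl',T,110,90,.008),('cap',T,168,84,.125),
 ('capS',S,682,116,.125),('tin',T,51,291,.048),('spare',T,203,360,.008),('spareS',S,585,43,.008),('bolt',T,296,71,.061),('socket',T,41,153,.036),('tinS',S,760,20,.048)]:print(n,f(u,v,z).round(4))
p=T(182,177,.036)[:2]
for f,u,v in((T,168,84),(S,682,116)):
  d=f(u,v,.125)[:2]-p;print(np.degrees(np.arctan2(d[1],d[0])),np.linalg.norm(d))
d=(T(110,90,.008)-T(147,216,.008));print(np.degrees(np.arctan2(d[1],d[0])),np.linalg.norm(d))
d=(T(147,216,.008)-T(231,194,.008));print(np.degrees(np.arctan2(d[1],d[0]))-90,np.linalg.norm(d))
```

```text
mag [ 0.5691 -0.0543  0.036 ]
fl [ 0.5394 -0.0249  0.008 ]
fr [ 0.5602 -0.0989  0.008 ]
bl [0.6537 0.0095 0.008 ]
cap [ 0.6277 -0.0385  0.125 ]
capS [ 0.6324 -0.039   0.125 ]
tin [0.4662 0.0565 0.048 ]
spare [ 0.4132 -0.0749  0.008 ]
spareS [ 0.4171 -0.0757  0.008 ]
bolt [ 0.6584 -0.1505  0.061 ]
socket [0.5886 0.0685 0.036 ]
tinS [0.4708 0.0572 0.048 ]
15.090824974751124 0.060653972968311966
13.62875625003882 0.06512182009896028
16.779808351720416 0.11938692308988401
15.760191521708293 0.07690838155445305
```

Call:
apply_moves --pt "255 2.3 -2.8 0 0 0 -0.05" --pt "255 2.3 -2.8 0 0 0 -0.05" --pt "255 2.3 -2.8 0 0 0 -0.05" --pt "255 2.3 -2.8 0 0 0 -0.05" --pt "255 2.3 -2.8 0 0 0 -0.05" --pt "255 2.3 -2.8 0 0 0 -0.05" --pt "255 2.3 -2.8 0 0 0 -0.05" --pt "255 2.3 -2.8 0 0 0 -0.05" --pt "255 2.3 -2.8 0 0 0 -0.05" --pt "255 2.3 -2.8 0 0 0 -0.05" --grip_force 10

```text
time_s: 1.1
ee_pos: [0.391, 0.2448, 0.1999]
eef_rot: [-3.141, -0.0, 2.344]
force: [0.8, 0.2, 0.9]
grip_width: 0.0172
grip_force: 0.0
```

Call:
apply_moves --pt "255 2.3 -2.8 0 0 0 -0.05" --pt "255 2.3 -2.8 0 0 0 -0.05" --pt "255 2.3 -2.8 0 0 0 -0.05" --pt "255 2.3 -2.8 0 0 0 -0.05" --pt "255 2.3 -2.8 0 0 0 -0.05" --pt "255 2.3 -2.8 0 0 0 -0.05" --pt "255 2.3 -2.8 0 0 0 -0.05" --pt "255 2.3 -2.8 0 0 0 -0.05" --pt "255 0 0 0 0 0 0" --pt "255 0 0 0 0 0 0"

```text
time_s: 2.1
ee_pos: [0.5741, 0.0218, 0.1994]
eef_rot: [-3.14, -0.001, 1.945]
force: [-0.3, 0.5, -0.1]
grip_width: 0.0005
grip_force: 0.0
```

Call:
apply_moves --pt "255 1.9 -2 0 0 0 -0.04" --pt "255 1.9 -2 0 0 0 -0.044" --pt "255 1.8 -2 0 0 0 0" --pt "255 0 0 -2 0 0 0" --pt "255 0 0 -2 0 0 0" --pt "255 0 0 -0.8 0 0 0" --pt "255 0 0 -0.5 0 0 0" --pt "255 0 0 -0.5 0 0 0" --pt "255 0 0 0 0 0 0"

```text
time_s: 3.0
ee_pos: [0.6303, -0.0376, 0.1422]
eef_rot: [3.141, 0.0, 1.862]
force: [0.9, -0.4, -0.2]
grip_width: 0.0007
grip_force: 0.0
```

Run:
```python
from h import *
def crop(c,x,y,w,h,k):return cv2.resize(c['img'][y:y+h,x:x+w,::-1],None,fx=k,fy=k,interpolation=cv2.INTER_CUBIC)
o=ctrl.get_obs();print(o['ee_pos'],o['force'],ctrl.tip_reach)
w=ctrl.camera('wrist');s=ctrl.camera('scene')
print(w2px(s,[.630,-.0387,.125]),w2px(s,[*o['ee_pos'][:2],o['ee_pos'][2]-.025]))
cv2.imwrite('pics/c2.png',np.hstack([crop(s,205,200,133,160,3),cv2.resize(w['img'][...,::-1],(400,480))]))
```

```text
[ 0.63028849 -0.03758585  0.14217851] [ 0.90105479 -0.3680299  -0.23838363] 0.025
[298.87784101 267.50207896] [299.60099761 270.17510479]
```

View pics/c2.png

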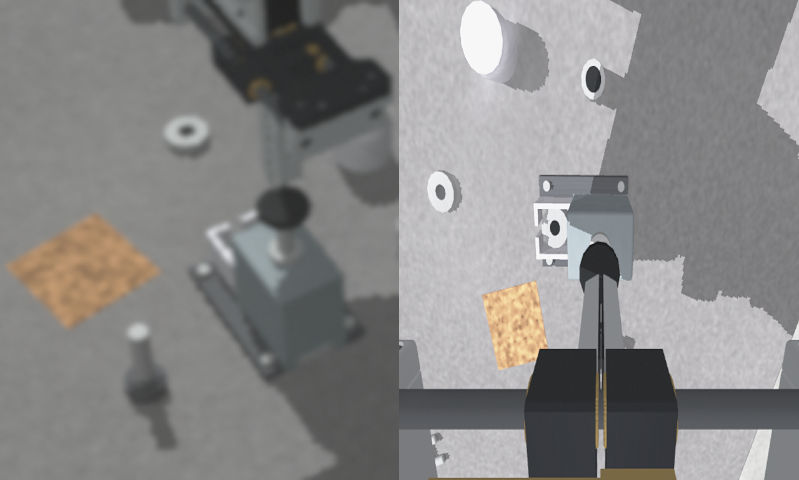

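The scene view shows the fingers at crop (283,188), ending near the cap's robot-side edge, and the cap seems hardly lowered. In the wrist view the tip sits at (600,278) over the cap at about (600,265). I'll measure this before going further.

Run:
```python
from h import *
from scipy.spatial.transform import Rotation as Ro
o=ctrl.get_obs();w=ctrl.camera('wrist');s=ctrl.camera('scene')
P=np.eye(4);P[:3,:3]=Ro.from_euler('xyz',o['eef_rot']).as_matrix();P[:3,3]=o['ee_pos'];w['pose']=P@w['hand_eye']
print('cam',w['pose'][:3,3], 'tip px',w2px(w,P[:3,3]+P[:3,2]*.025))
g=w['img'].max(2)
M=(g<50).astype(np.uint8);M[330:]=0;M[:220]=0;n,l,st,ce=cv2.connectedComponentsWithStats(M)
for i in range(1,n):
    if st[i,4]>80:print(st[i],ce[i])
for z in(.125,.117):
    for c in(w,s):print(z,w2px(c,[.630,-.0387,z]),[w2px(c,[.630+dx,-.0387+dy,z]).round(0) for dx,dy in((.019,0),(-.019,0),(0,.019),(0,-.019))])
cv2.imwrite('pics/c3.png',np.hstack([cv2.resize(w['img'][200:320,260:390,::-1],None,fx=3,fy=3),cv2.resize(s['img'][235:315,265:335,::-1],None,fx=4.5,fy=4.5)]))
```

```text
cam [0.60435215 0.04219732 0.32622444] tip px [326.39456683 270.09341935]
[ 290  241   63   43 1601] [323.21986259 259.69581512]
[320 277   7  53 238] [322.88655462 303.44957983]
0.125 [325.15603819 276.0760491 ] [array([357., 285.]), array([293., 267.]), array([335., 246.]), array([316., 305.])]
0.125 [298.87784101 267.50207896] [array([301., 274.]), array([297., 261.]), array([308., 266.]), array([290., 269.])]
0.117 [325.07879137 270.8199184 ] [array([355., 279.]), array([294., 262.]), array([335., 242.]), array([316., 299.])]
0.117 [299.04451644 270.2417872 ] [array([301., 277.]), array([297., 264.]), array([308., 268.]), array([290., 272.])]
```

View pics/c3.png

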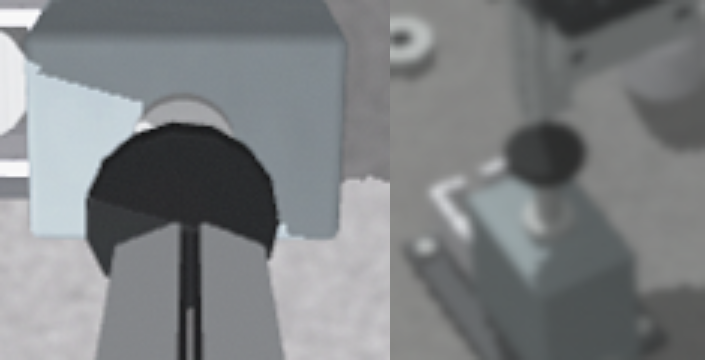

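Call:
apply_moves --pt "255 0 0 -0.3 0 0 0" --pt "255 0 0 0 0 0 0" --pt "255 0 0 0 0 0 0"

```text
time_s: 3.5
ee_pos: [0.6303, -0.0379, 0.139]
eef_rot: [-3.141, -0.0, 1.862]
force: [0.4, -0.2, 0.1]
grip_width: 0.0007
grip_force: 0.0
```

Run:
```python
from h import *
o=ctrl.get_obs();print(o['ee_pos'],o['force'],o['moment'],o['tau'])
s=ctrl.camera('scene');s0=np.load('scene0.npz')['img']
for im in(s0,s['img']):
    print(im[256:282:2,299].tolist())
cv2.imwrite('pics/c4.png',np.hstack([cv2.resize(i[225:315,260:345,::-1],None,fx=4.5,fy=4.5,interpolation=cv2.INTER_NEAREST) for i in(s0,s['img'])]))
```

```text
[ 0.63026901 -0.03792377  0.13898354] [ 0.37087637 -0.17030518  0.12060355] [-0.11519859  0.03735478 -0.02973148] [ 3.58194782e-03 -6.51277256e+01 -3.44474709e+01  5.88725740e-02
  2.91834364e-02 -1.11092106e-04]
[[129, 129, 128], [128, 128, 127], [122, 122, 121], [80, 81, 81], [60, 62, 63], [61, 62, 62], [61, 63, 63], [61, 63, 63], [61, 63, 63], [52, 53, 53], [69, 71, 70], [100, 102, 101], [103, 105, 104]]
[[104, 106, 106], [104, 107, 107], [105, 108, 107], [91, 94, 94], [55, 56, 55], [50, 51, 50], [52, 54, 54], [58, 59, 59], [53, 54, 54], [47, 48, 47], [71, 72, 72], [103, 105, 104], [106, 108, 107]]
```

View pics/c4.png

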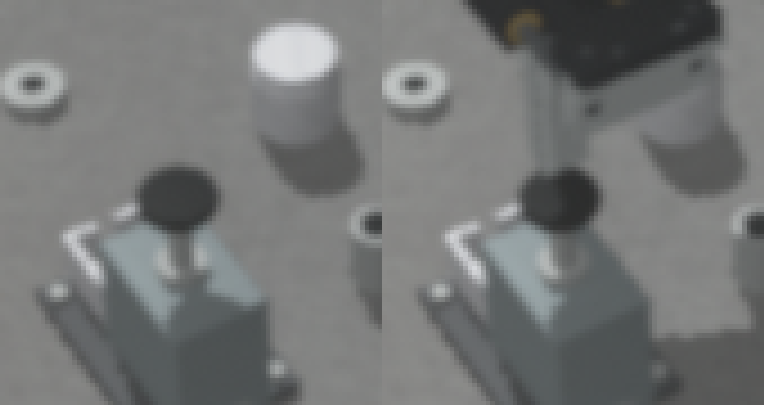

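Call:
apply_moves --pt "255 0 0 -0.3 0 0 0" --pt "255 0 0 -0.2 0 0 0" --pt "255 0 0 0 0 0 0"

```text
time_s: 3.85
ee_pos: [0.6302, -0.0379, 0.1336]
eef_rot: [-3.141, -0.0, 1.862]
force: [-0.0, -0.4, -0.4]
grip_width: 0.0004
grip_force: 0.0
```

Call:
apply_moves --pt "255 0 0 -0.3 0 0 0" --pt "255 0 0 0 0 0 0"

```text
time_s: 4.05
ee_pos: [0.6302, -0.0379, 0.1306]
eef_rot: [-3.141, -0.0, 1.862]
force: [-0.3, 0.2, 0.5]
grip_width: 0.0006
grip_force: 0.0
```

Run:
```python
from h import *
w=ctrl.camera('wrist');s=ctrl.camera('scene');t=ctrl.camera('top')
f=lambda i:cv2.resize(i[...,::-1],(264,400),interpolation=cv2.INTER_NEAREST)
cv2.imwrite('pics/c5.png',np.hstack([f(w['img'][190:340,270:369]),f(s['img'][205:295,260:319]),f(t['img'][160:250,310:369])]))
```

```text
(no output)
```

View pics/c5.png

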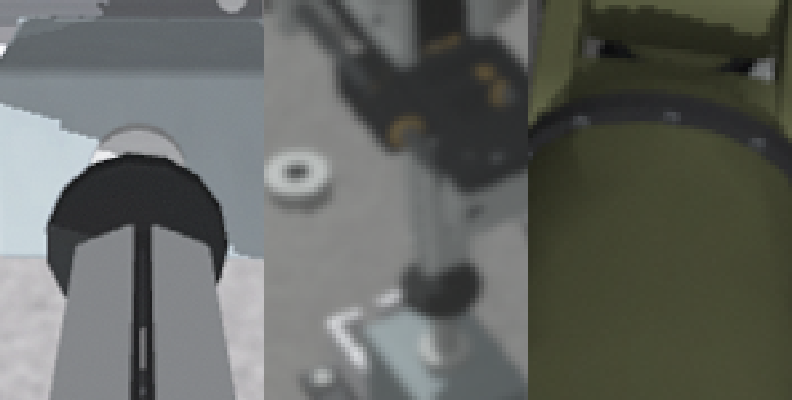

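The scene view shows the finger now overlapping the cap at about row 266. The cap is still up, so the tip is at most just touching. I'll continue down in small steps.

Call:
apply_moves --pt "255 0 0 -0.3 0 0 0" --pt "255 0 0 0 0 0 0"

```text
time_s: 4.4
ee_pos: [0.6302, -0.0379, 0.1276]
eef_rot: [-3.141, -0.0, 1.862]
force: [-0.6, 0.4, -0.4]
grip_width: 0.0005
grip_force: 0.0
```

Call:
apply_moves --pt "255 0 0 -0.3 0 0 0" --pt "255 0 0 0 0 0 0"

```text
time_s: 4.6
ee_pos: [0.6302, -0.0379, 0.1246]
eef_rot: [-3.141, -0.0, 1.862]
force: [0.5, -0.0, 0.1]
grip_width: 0.0006
grip_force: 0.0
```

Call:
apply_moves --pt "255 0 0 -0.3 0 0 0" --pt "255 0 0 0 0 0 0"

```text
time_s: 4.8
ee_pos: [0.6302, -0.0379, 0.1216]
eef_rot: [-3.141, -0.0, 1.862]
force: [-0.6, -0.3, 0.5]
grip_width: 0.0005
grip_force: 0.0
```

Run:
```python
from h import *
o=ctrl.get_obs();s=ctrl.camera('scene');s0=np.load('scene0.npz')['img']
print(o['ee_pos'],w2px(s,[*o['ee_pos'][:2],o['ee_pos'][2]-.025]))
for i in(s0,s['img']):print(i[254:296,286:314:2].max(2)//10,'\n')
```

```text
[ 0.63016319 -0.03787463  0.12156671] [299.86835963 277.10804596]
[[13 13 13 13 13 13 13 12 13 13 13 13 13 13]
 [13 13 13 13 13 13 13 12 13 13 13 13 13 13]
 [13 13 13 13 13 13 13 12 13 13 13 13 13 13]
 [13 13 13 13 13 13 12 12 12 13 13 13 13 13]
 [13 13 13 13 13 13 12 12 12 12 12 12 13 13]
 [13 13 13 13 13 13 12 12 13 13 12 12 13 13]
 [13 13 13 13 12 12 12 12 12 12 12 12 13 13]
 [13 13 13 12 12 11 10 10 11 12 12 12 12 13]
 [13 13 12 12 11  9  8  8  9 10 12 12 12 13]
 [13 13 12 11  9  7  6  6  6  8 11 12 13 13]
 [13 13 12 10  7  6  6  6  6  6  9 12 13 13]
 [13 13 12  8  6  6  6  6  6  6  7 11 13 13]
 [13 13 11  7  6  6  6  6  6  6  6 10 12 12]
 [13 12 10  6  6  6  6  6  6  6  6  9 12 12]
 [12 12  9  6  6  6  6  6  6  6  6  8 12 12]
 [13 13 10  6  6  6  6  6  6  6  6  9 12 12]
 [13 15 12  6  6  6  6  6  6  6  6  9 12 12]
 [15 18 13  6  6  6  6  6  6  6  6 10 12 12]
 [17 17 11  6  6  6  6  6  6  5  6 11 12 12]
 [16 14 11  7  6  6  6  6  5  5  8 12 12 12]
 [13 12 12 10  7  5  5  5  5  7 11 12 12 12]
 [12 12 14 13 10  7  5  5  6 10 13 13 12 12]
 [13 14 15 15 13 10  7  7  9 13 14 13 13 12]
[... 2049 characters left out ...]
12 10  9 10 10 10 11 12]
 [16 16 16 16 17 17 12 10  9 10 10  9 10 12]
 [16 16 16 16 17 18 12 10  9 11 10  9  9 11]
 [15 16 16 16 17 18 13 10 10 11 10  9  9 10]
 [14 16 16 16 16 18 15 11 10 10  9  9  9 10]
 [13 16 16 16 15 17 16 11 11 10  9  9  9  9]
 [11 15 16 16 15 14 15 11 10  9  9  9  9  9]
 [10 14 16 16 16 13 12 10 10  9  9  9  9  9]
 [ 9 12 16 16 16 13 11 10 10  9  9  9  9  9]
 [ 9 11 14 16 16 14 11 10 10 10  9  9  9  9]
 [ 9 10 13 16 16 15 13 11 10 10 10  9  9  9]
 [ 9  9 11 15 16 16 15 12 10 10  9  9  9  9]
 [ 9  9 10 14 16 16 14 11 10  9  9  9  9  9]
 [ 9  9  9 12 16 15 12 10 10  9  9  9  9  9]
 [ 9  9  9 11 15 15 11 10 10  9  9  9  9  9]
 [ 9  9  9 10 13 14 11 10 10  9  9  9  9  8]]
```

Pixel rows show the tip now at about row 270, on the cap surface, with the cap still up. When shut, the tips sit about 2 cm higher than nominal. I'll keep going, watching the force.

Call:
apply_moves --pt "255 0 0 -0.3 0 0 0" --pt "255 0 0 0 0 0 0"

```text
time_s: 5.05
ee_pos: [0.6305, -0.0379, 0.1191]
eef_rot: [3.141, 0.0, 1.862]
force: [1.3, -0.7, 3.0]
grip_width: 0.0006
grip_force: 1.5
```

Call:
apply_moves --pt "255 0 0 -0.3 0 0 0" --pt "255 0 0 0 0 0 0"

```text
time_s: 5.25
ee_pos: [0.6305, -0.0379, 0.1163]
eef_rot: [3.141, 0.0, 1.862]
force: [0.2, 0.3, 3.7]
grip_width: 0.0004
grip_force: 1.7
```

Call:
apply_moves --pt "255 0 0 -0.3 0 0 0" --pt "255 0 0 0 0 0 0"

```text
time_s: 5.45
ee_pos: [0.6305, -0.0379, 0.1135]
eef_rot: [3.141, 0.0, 1.862]
force: [-0.1, -0.1, 4.7]
grip_width: 0.0007
grip_force: 2.2
```

Call:
apply_moves --pt "255 0 0 -0.5 0 0 0" --pt "255 0 0 -0.5 0 0 0" --pt "255 0 0 -0.4 0 0 0" --pt "255 0 0 0 0 0 0"

```text
time_s: 5.85
ee_pos: [0.6305, -0.0379, 0.0993]
eef_rot: [3.141, 0.0, 1.862]
force: [-0.7, -0.5, 4.0]
grip_width: 0.0006
grip_force: 2.4
```

Call:
apply_moves --pt "255 0 0 -0.4 0 0 0" --pt "255 0 0 -0.3 0 0 0" --pt "255 0 0 0 0 0 0"

```text
time_s: 6.15
ee_pos: [0.6306, -0.0379, 0.0924]
eef_rot: [3.141, 0.0, 1.862]
force: [-0.1, 0.1, 5.5]
grip_width: 0.0002
grip_force: 2.6
```

Call:
apply_moves --pt "255 0 0 -0.2 0 0 0" --pt "255 0 0 0 0 0 0"

```text
time_s: 6.35
ee_pos: [0.6306, -0.0379, 0.0906]
eef_rot: [3.141, 0.0, 1.862]
force: [-0.9, 0.0, 6.2]
grip_width: 0.0005
grip_force: 2.9
```

Call:
apply_moves --pt "255 0 0 -0.2 0 0 0" --pt "255 0 0 0 0 0 0"

```text
time_s: 6.55
ee_pos: [0.6307, -0.0379, 0.0898]
eef_rot: [3.14, 0.001, 1.862]
force: [-5.9, 0.7, 15.9]
grip_width: 0.0005
grip_force: 8.0
```

Call:
apply_moves --pt "255 0 0 -0.1 0 0 0" --pt "255 0 0 0 0 0 0" --pt "255 0 0 0 0 0 0"

```text
time_s: 6.85
ee_pos: [0.6308, -0.0379, 0.0897]
eef_rot: [3.14, 0.001, 1.862]
force: [-9.1, 0.6, 23.4]
grip_width: 0.0003
grip_force: 11.8
```

Force jumped at ee z 0.090, which is the hard stop (travel 0.030 from contact at 0.120). Now lift straight up and move aside toward the robot.

Call:
apply_moves --pt "255 0 0 1 0 0 0" --pt "255 0 0 1 0 0 0" --pt "255 0 0 1 0 0 0" --pt "255 0 0 1.5 0 0 0" --pt "255 0 0 2 0 0 0" --pt "255 0 0 2 0 0 0" --pt "160 -2 1.5 1 0 0 0" --pt "160 -4 2.5 0 0 0 0" --pt "160 -4 2.5 0 0 0 0"

```text
time_s: 7.75
ee_pos: [0.5291, 0.0276, 0.1826]
eef_rot: [3.141, 0.0, 1.861]
force: [-0.1, 0.3, 0.6]
grip_width: 0.0208
grip_force: 0.0
```

Call:
apply_moves --pt "180 -4 2.5 0 0 0 0" --pt "180 -2 1 0 0 0 0" --pt "180 0 0 0 0 0 0" --pt "180 0 0 0 0 0 0"

```text
time_s: 8.15
ee_pos: [0.4708, 0.0621, 0.183]
eef_rot: [3.14, 0.0, 1.862]
force: [-0.3, -0.0, 0.2]
grip_width: 0.0276
grip_force: 0.0
```

```bash
cat >> h.py <<'E'
from scipy.spatial.transform import Rotation as Ro
def wrist():
    o=ctrl.get_obs();w=ctrl.camera('wrist');P=np.eye(4);P[:3,:3]=Ro.from_euler('xyz',o['eef_rot']).as_matrix();P[:3,3]=o['ee_pos'];w['pose']=P@w['hand_eye'];w['P']=P;return o,w
E
python3 - <<'E'
from h import *
o,w=wrist();s=ctrl.camera('scene');print(o['ee_pos'],o['grip_width'],o['force'])
np.savez('w1.npz',**w);np.savez('s1.npz',**s)
f=lambda i,x,y,W,H,sz:cv2.resize(i[y:y+H,x:x+W,::-1],sz)
for p in([.5045,-.0735,.008],[.415,-.075,.008],[.63,-.0387,.125],[.5355,-.1773,0]):print(w2px(w,p),w2px(s,p))
for k in (.025,0,-.005):print(w2px(w,w['P'][:3,3]+w['P'][:3,2]*k),w2px(s,w['P'][:3,3]+w['P'][:3,2]*k))
cv2.imwrite('pics/c6.png',np.hstack([f(w['img'],0,0,640,480,(480,360)),f(s['img'],205,200,133,150,(319,360))]))
E
```

```text
[0.47081674 0.06210734 0.18297945] 0.027563005477973846 [-0.29530645 -0.04785371  0.2288941 ]
[318.42156815 338.33749619] [274.44621873 268.61089871]
[237.08316184 318.19125225] [266.77965921 243.36750404]
[482.81221829 423.24070194] [298.87784101 267.50207896]
[318.65069048 415.26367109] [232.29894802 289.19535454]
[326.39555735 270.09381957] [326.51261844 199.48649892]
[326.77919857 287.82869929] [326.3833986  190.59844851]
[326.86722622 291.89802138] [326.35714886 188.79292881]
```

View pics/c6.png

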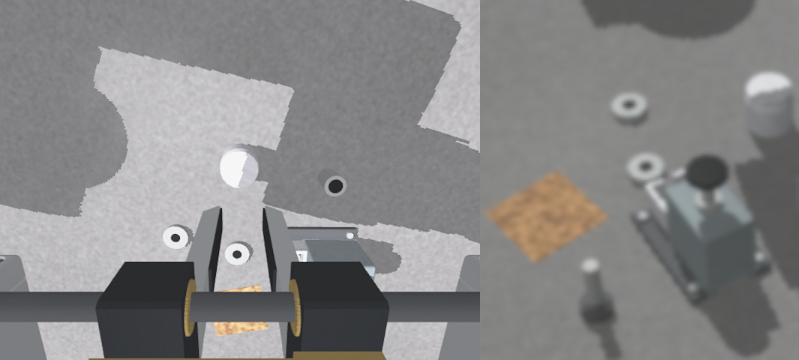

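The picture shows the washer out at wrist (316,339) and scene (274,269), both matching a position near (0.504,-0.0735), and the plunger back up. Next I move behind the washer, on the side away from the mat.

Call:
apply_moves --pt "200 0.5 -2.3 0 0 0 0" --pt "200 0.5 -2.3 0 0 0 0" --pt "200 0.5 -2.3 0 0 0 0" --pt "200 0.5 -2.3 0 0 0 0" --pt "200 0 0 -4 0 0 0" --pt "200 0 0 -4 0 0 0" --pt "200 0 0 -4 0 0 0" --pt "200 0 0 -2.5 0 0 0" --pt "200 0 0 0 0 0 0"

```text
time_s: 9.15
ee_pos: [0.4889, -0.0303, 0.0339]
eef_rot: [-3.136, -0.003, 1.861]
force: [0.7, 0.3, 0.9]
grip_width: 0.0203
grip_force: 0.0
```

Call:
apply_moves --pt "200 0 0 -0.6 0 0 0" --pt "200 0 0 -0.5 0 0 0" --pt "200 0 0 0 0 0 0"

```text
time_s: 9.45
ee_pos: [0.4908, -0.03, 0.0265]
eef_rot: [3.141, 0.0, 1.862]
force: [0.4, -0.8, -1.2]
grip_width: 0.0203
grip_force: 0.0
```

Call:
apply_moves --pt "200 0 0 -0.5 0 0 0" --pt "200 0 0 0 0 0 0" --pt "200 0 0 0 0 0 0"

```text
time_s: 9.75
ee_pos: [0.4904, -0.0299, 0.0212]
eef_rot: [3.141, 0.0, 1.862]
force: [0.2, 0.6, -0.3]
grip_width: 0.0203
grip_force: 0.0
```

Call:
apply_moves --pt "200 0 0 -0.4 0 0 0" --pt "200 0 0 0 0 0 0"

```text
time_s: 9.95
ee_pos: [0.4901, -0.0299, 0.0166]
eef_rot: [-3.141, -0.0, 1.862]
force: [-1.2, -0.4, -0.6]
grip_width: 0.0201
grip_force: 0.0
```

Call:
apply_moves --pt "200 0 0 -0.4 0 0 0" --pt "200 0 0 0 0 0 0"

```text
time_s: 10.15
ee_pos: [0.4901, -0.0298, 0.0125]
eef_rot: [-3.141, -0.0, 1.862]
force: [-0.1, 0.1, -0.4]
grip_width: 0.0202
grip_force: 0.0
```

Call:
apply_moves --pt "200 0 0 -0.4 0 0 0" --pt "200 0 0 0 0 0 0"

```text
time_s: 10.35
ee_pos: [0.4901, -0.0299, 0.0086]
eef_rot: [-3.141, -0.0, 1.862]
force: [0.1, 0.4, -0.2]
grip_width: 0.0203
grip_force: 0.0
```

Call:
apply_moves --pt "200 0 0 -0.4 0 0 0" --pt "200 0 0 0 0 0 0"

```text
time_s: 10.55
ee_pos: [0.4901, -0.0299, 0.0046]
eef_rot: [-3.141, -0.0, 1.862]
force: [0.1, 0.4, -0.5]
grip_width: 0.0203
grip_force: 0.0
```

Run:
```python
from h import *
o,w=wrist();s=ctrl.camera('scene');print(o['ee_pos'],o['force'])
for k in(.025,-.002):print([w2px(c,w['P'][:3,3]+w['P'][:3,2]*k).round(1) for c in(w,s)])
f=lambda i,x,y,W,H,sz:cv2.resize(i[y:y+H,x:x+W,::-1],sz)
cv2.imwrite('pics/c7.png',np.hstack([f(w['img'],120,160,400,300,(480,360)),f(s['img'],230,200,106,120,(318,360))]))
```

```text
[ 0.49008435 -0.02987167  0.00457296] [ 0.07767132  0.35858046 -0.46916932]
[array([326.4, 270.1]), array([292.1, 269.4])]
[array([326.8, 289.4]), array([291.5, 261.3])]
```

View pics/c7.png

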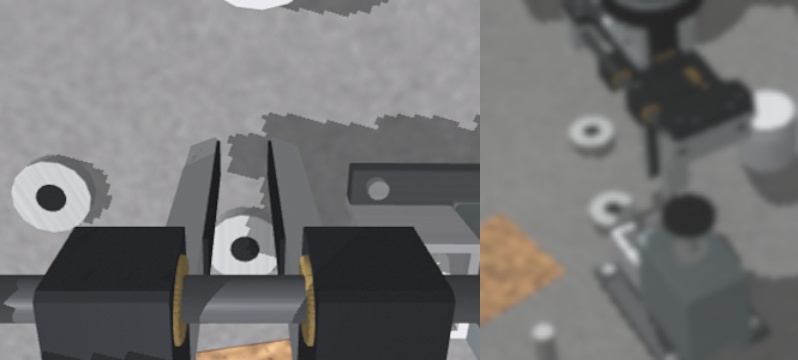

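The view shows the washer centred ahead of the finger gap at crop (244,248), with the fingers still clear of the bench. I lower slightly, then push.

Call:
apply_moves --pt "200 0 0 -0.3 0 0 0" --pt "200 0 0 -0.2 0 0 0" --pt "200 0 0 0 0 0 0"

```text
time_s: 10.95
ee_pos: [0.4902, -0.0299, -0.0003]
eef_rot: [-3.141, -0.0, 1.862]
force: [-0.4, -0.2, 0.3]
grip_width: 0.0204
grip_force: 0.0
```

Call:
apply_moves --pt "200 0.3 -0.9 0 0 0 0" --pt "200 0.2 -0.7 0 0 0 0" --pt "200 0.15 -0.5 0 0 0 0" --pt "200 0.15 -0.5 0 0 0 0" --pt "200 0.15 -0.5 0 0 0 0" --pt "200 0 0 0 0 0 0"

```text
time_s: 11.55
ee_pos: [0.5, -0.0615, 0.0]
eef_rot: [3.142, 0.0, 1.861]
force: [-0.1, 0.8, 0.5]
grip_width: 0.0201
grip_force: 0.0
```

Run:
```python
from h import *
o,w=wrist();print(o['ee_pos'],o['force']);s=ctrl.camera('scene')
f=lambda i,x,y,W,H,sz:cv2.resize(i[y:y+H,x:x+W,::-1],sz)
cv2.imwrite('pics/c8.png',np.hstack([f(w['img'],120,160,400,300,(480,360)),f(s['img'],230,200,106,120,(318,360))]))
```

```text
[ 4.99976483e-01 -6.15028217e-02  4.53776881e-05] [-0.09815447  0.78924149  0.45367626]
```

View pics/c8.png

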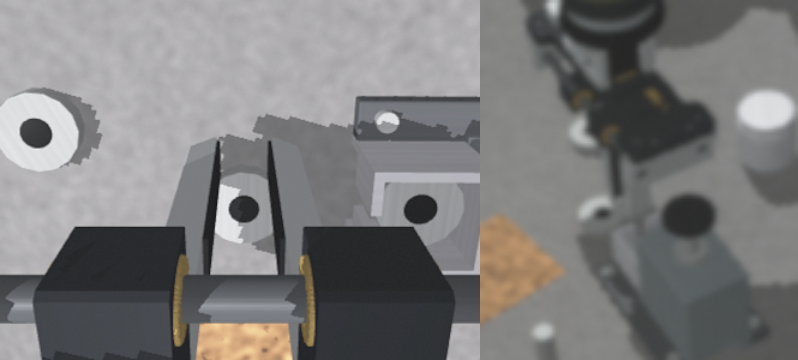

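The picture shows the washer (hole at crop (244,208)) touching the finger edges and already pushed about 12 mm. The washer in the magazine is still in place. I continue the push.

Call:
apply_moves --pt "200 0.24 -0.8 0 0 0 0" --pt "200 0.24 -0.8 0 0 0 0" --pt "200 0.24 -0.8 0 0 0 0" --pt "200 0.24 -0.8 0 0 0 0" --pt "200 0.24 -0.8 0 0 0 0" --pt "200 0.24 -0.8 0 0 0 0" --pt "200 0.24 -0.8 0 0 0 0" --pt "200 0.24 -0.8 0 0 0 0" --pt "200 0.24 -0.8 0 0 0 0" --pt "200 0 0 0 0 0 0"

```text
time_s: 12.65
ee_pos: [0.5217, -0.1339, 0.0001]
eef_rot: [3.141, 0.0, 1.861]
force: [0.3, 0.4, -1.0]
grip_width: 0.0202
grip_force: 0.0
```

```bash
cat > m.py <<'E'
from h import *
o,w=wrist();print(o['ee_pos'],o['force'])
print('earlier offset px->',px2w(w,323.3,333.3,.008)-o['ee_pos'])
g=w['img'].max(2);M=(g<75).astype(np.uint8);M[:,:285]=0;M[:,360:]=0;M[:260]=0;M[400:]=0
n,l,st,ce=cv2.connectedComponentsWithStats(M)
for i in range(1,n):
    if st[i,4]>60:print(st[i],ce[i].round(1),px2w(w,*ce[i],.008).round(4))
hsv=cv2.cvtColor(w['img'],cv2.COLOR_RGB2HSV);m=cv2.inRange(hsv,(5,70,60),(22,255,255));q=cv2.findNonZero(m)
print('cork',cv2.boundingRect(q));print((g[270:400:4,300:352:3]//10))
E
python3 m.py
```

```text
[ 5.21734198e-01 -1.33876034e-01  7.23774148e-05] [ 0.26792589  0.37331376 -0.97801167]
earlier offset px-> [ 0.00466694 -0.02201672  0.00792762]
[ 285  277   75  123 1904] [321.1 348. ] [ 0.5278 -0.1647  0.008 ]
[311 324  25  22 416] [323.  334.4] [ 0.5264 -0.1565  0.008 ]
cork (99, 282, 397, 198)
[[17 17 16 18 17 17 17 17 17 17 18 12 12 12 12 12 12 12]
 [16 17 11 12 11 11 15 17 18 18 14 17 11 12 11 11 11 11]
 [ 9  8 12 11 11 11 12 12 12 12 12 11 11 11 10  3 12 12]
 [ 5 12 15 11 11 11 12 12 12 12 11 11 11 12 11  3 12 12]
 [ 3 12 12 11 11 12 12 12 11 11 11 11 11 12 11  3 12 12]
 [ 3  6 12 12 12 12 12 11 11 11 10 10 11 13 11  3 11 12]
 [ 3  6 11 13 14 16 17 16 14 14 13 13 13 14 12  3  7 12]
 [ 3 11 16 15 16 15 13 11 13 13 13 13 14 16 14  3  4 12]
 [ 3  7 12 11 11 11 11 11 11 11 10 10 11 15 14  3  3 12]
 [ 3  5 10 11 13 15 15 15 15 15 16 15 11 11  9  3  3 12]
 [ 3 10 15 15 15 15 15 15 15 15 15 15 15 15 13  3  3 11]
 [ 3 20 18 15 15 15 15 15 15 15 16 15 15 15 16  3  3  9]
 [ 3 22 22 22 22 23 23 16 15 15 15 15 15 15 15  3  3  3]
 [ 3 23 22 22 22 22 22 15 15 15 16 15 15 15 15  3  3  3]
 [
[... 381 characters left out ...]
15 15 16  2  3]
 [22 22 23 22 22 22 22 22 15 15 16 15 15 15 15 16  5  3]
 [22 23 23 22 22 22 22 15 15 15 16 15 16 14 12 13  9  3]
 [23 24 24 22 21 21 18 15 15 16 16 11 10 12 13 14 11  3]
 [23 24 24 23 21 18 17 18 19 22 23 18 12 15 15 16 14  3]
 [23 22 22 22 22 22 21 20 22 23 23 23 22 17 21 23 24  3]
 [23 22 22 23 22 22 22 21 21 20 22 21 20 20 22 22 23  3]
 [19 22 24 23 22 21 21 22 23 23 23 22 22 21 20 19 18  3]
 [23 23 24 24 23 21 21 23 24 24 23 23 23 19 20 18 19  8]
 [22 23 24 23 22 17 17 21 22 21 21 22 23 23 22 20 20 13]
 [ 6  6  6  6  6  6  6  6  6  6  6  6  6  6  6  6  6  6]
 [ 6  7  7  7  7  7  7  7  7  7  7  7  7  7  7  7  7  7]
 [ 7  8  8  8  8  9  8  9  8  8  8  9  8  8  9  9  9  9]]
```

Call:
apply_moves --pt "200 0.24 -0.7 0 0 0 0" --pt "200 0.24 -0.7 0 0 0 0" --pt "200 0.24 -0.7 0 0 0 0" --pt "200 0 0 0 0 0 0" --pt "200 -0.2 0.7 0 0 0 0" --pt "200 -0.4 1.2 0 0 0 0" --pt "200 -0.4 1.2 0 0 0 0" --pt "200 0 0 0 0 0 0" --pt "200 0 0 2 0 0 0" --pt "200 0 0 3 0 0 0"

```text
time_s: 13.7
ee_pos: [0.5177, -0.1223, 0.0495]
eef_rot: [-3.139, -0.002, 1.863]
force: [-0.5, -0.6, 0.1]
grip_width: 0.0205
grip_force: 0.0
```

Call:
apply_moves --pt "200 0 0 4 0 0 0" --pt "200 0 0 4 0 0 0" --pt "200 0 0 4 0 0 0" --pt "200 -3 4 2 0 0 0" --pt "200 -3 4 0 0 0 0" --pt "200 -3 4 0 0 0 0" --pt "200 -3 4 0 0 0 0" --pt "200 -3 4 0 0 0 0" --pt "200 -3 4 0 0 0 0" --pt "200 0 0 0 0 0 0"

```text
time_s: 14.7
ee_pos: [0.3381, 0.1176, 0.1889]
eef_rot: [3.141, -0.001, 1.868]
force: [0.2, 0.4, -0.6]
grip_width: 0.0202
grip_force: 0.0
```

Run:
```python
from h import *
print(ctrl.get_obs()['ee_pos'])
s0=dict(np.load('scene0.npz'))
s=ctrl.camera('scene');t=ctrl.camera('top')
th=np.radians(27.2);R=np.array([[np.cos(th),np.sin(th)],[-np.sin(th),np.cos(th)]])
for n,c in(('scene',s),('top',t)):
    hsv=cv2.cvtColor(c['img'],cv2.COLOR_RGB2HSV);u,v=w2px(c,[.5355,-.1773,0]).astype(int)
    k=26;x0,y0=u-k,v-k
    cork=cv2.inRange(hsv,(5,70,60),(22,255,255))[y0:v+k,x0:u+k]
    hull=cv2.convexHull(cv2.findNonZero(cork));H=np.zeros_like(cork);cv2.fillConvexPoly(H,hull,255)
    D=cv2.morphologyEx(H&~cork,cv2.MORPH_OPEN,np.ones((3,3)));nn,l,st,ce=cv2.connectedComponentsWithStats(D)
    for i in range(1,nn):
        p=px2w(c,ce[i][0]+x0,ce[i][1]+y0,.005)[:2];print(n,st[i],p.round(4),'mat frame',(R@(p-[.5355,-.1773])).round(4))
d=np.abs(s['img'].astype(int)-s0['img']).max(2)
print('max diff near bolt/spare',[(w2px(s,p).astype(int),d[int(w2px(s,p)[1])-5:int(w2px(s,p)[1])+6,int(w2px(s,p)[0])-6:int(w2px(s,p)[0])+7].mean().round(1)) for p in([.658,-.15,.03],[.415,-.075,.004],[.5886,.0685,.02],[.468,.057,.03],[.63,-.0387,.125])])
```

```text
[0.33806568 0.11761191 0.1889462 ]
scene [ 18  18  17  15 202] [ 0.5365 -0.1777] mat frame [ 0.0007 -0.0009]
top [ 21  20  14  14 153] [ 0.5353 -0.1775] mat frame [-0.0002 -0.0001]
max diff near bolt/spare [(array([251, 318]), np.float64(0.9)), (array([266, 244]), np.float64(0.9)), (array([343, 278]), np.float64(26.3)), (array([324, 241]), np.float64(54.1)), (array([298, 267]), np.float64(14.1))]
```

Call:
apply_moves --pt "200 -1.5 4 0 0 0 0.05" --pt "200 -1.5 4 0 0 0 0.05" --pt "200 -1.5 4 0 0 0 0.05" --pt "200 -1.5 4 0 0 0 0.05" --pt "200 -1.5 4 0 0 0 0.05" --pt "200 -1.5 4 0 0 0 0.05" --pt "200 -1.5 4 0 0 0 0.05" --pt "200 -1.5 4 0 0 0 0.05" --pt "200 -1.5 4 0 0 0 0.05" --pt "200 0 0 0 0 0 0"

```text
time_s: 15.8
ee_pos: [0.2057, 0.4768, 0.1876]
eef_rot: [-3.141, 0.0, 2.315]
force: [-0.2, 0.0, 0.8]
grip_width: 0.0206
grip_force: 0.0
```

Run:
```python
from h import *
s0=dict(np.load('scene0.npz'));s=ctrl.camera('scene');print(ctrl.get_obs()['ee_pos'])
d=np.abs(s['img'].astype(int)-s0['img']).max(2)
for n,p in dict(bolt=[.658,-.15,.03],spare=[.415,-.075,.004],socket=[.5886,.0685,.02],tin=[.468,.057,.03],cap=[.63,-.0387,.125]).items():
    u,v=w2px(s,p).astype(int);print(n,d[v-7:v+8,u-8:u+9].mean().round(1))
```

```text
[0.20638567 0.47498585 0.18757663]
bolt 0.8
spare 0.9
socket 7.9
tin 0.8
cap 14.6
```

Run:
```python
from h import *
s0=dict(np.load('scene0.npz'))['img'];s=ctrl.camera('scene')['img']
for i in(s0,s):print(i[258:284,286:314:2].max(2)//10,'\n')
d=np.abs(s.astype(int)-s0).max(2);print(d[266:290:2,332:356:2])
```

```text
[[13 13 13 13 13 13 12 12 12 12 12 12 13 13]
 [13 13 13 13 13 13 12 12 13 13 12 12 13 13]
 [13 13 13 13 12 12 12 12 12 12 12 12 13 13]
 [13 13 13 12 12 11 10 10 11 12 12 12 12 13]
 [13 13 12 12 11  9  8  8  9 10 12 12 12 13]
 [13 13 12 11  9  7  6  6  6  8 11 12 13 13]
 [13 13 12 10  7  6  6  6  6  6  9 12 13 13]
 [13 13 12  8  6  6  6  6  6  6  7 11 13 13]
 [13 13 11  7  6  6  6  6  6  6  6 10 12 12]
 [13 12 10  6  6  6  6  6  6  6  6  9 12 12]
 [12 12  9  6  6  6  6  6  6  6  6  8 12 12]
 [13 13 10  6  6  6  6  6  6  6  6  9 12 12]
 [13 15 12  6  6  6  6  6  6  6  6  9 12 12]
 [15 18 13  6  6  6  6  6  6  6  6 10 12 12]
 [17 17 11  6  6  6  6  6  6  5  6 11 12 12]
 [16 14 11  7  6  6  6  6  5  5  8 12 12 12]
 [13 12 12 10  7  5  5  5  5  7 11 12 12 12]
 [12 12 14 13 10  7  5  5  6 10 13 13 12 12]
 [13 14 15 15 13 10  7  7  9 13 14 13 13 12]
 [14 15 15 15 15 13  9  8 10 14 14 13 13 12]
 [15 15 16 15 15 14 11  9 11 15 15 14 12 12]
 [16 16 16 15 15 15 11  9 12 16 15 14 13 12]
 [16 16 15 15 16 16 11  9 12 16 15 15 13 12]
 [16 16 15 15 16 17 12 10 12 17 15 15 14 12]
 [15 16 16 15 16 17 
[... 1014 characters left out ...]
12]
 [16 16 16 15 14 13  8  7 11 15 15 14 13 12]
 [16 16 16 15 16 15 10  9 12 16 15 15 13 12]
 [16 16 16 15 16 17 11  9 12 17 15 15 14 12]
 [16 16 16 15 16 17 12 10 12 17 16 15 14 13]
 [15 16 16 16 16 17 13 10 11 16 15 15 15 13]] 

[[ 1  1  1  1  1  3 20 42 43 44 43 18]
 [ 1  1  1  0  0  5 31 44 43 44 40 13]
 [ 1  1  0  1  0  5 32 47 45 44 39 12]
 [ 1  1  1  1  1  1 11 41 51 45 39 11]
 [ 0  0  0  1  1  2  1  8 17 34 40 13]
 [ 1  1  1  0  1  1  1  1  2 27 38  9]
 [ 1  1  1  0  0  1  1  1  1 31 36  8]
 [ 1  0  1  1  0  1  1  0  2 30 41 17]
 [ 1  1  1  0  0  0  0  1  3 31 42 32]
 [ 1  1  1  0  1  1  1  0  4 32 44 43]
 [ 1  1  1  0  1  0  1  1  2 23 39 43]
 [ 1  1  1  1  0  0  0  1  1  3 31 43]]
```

Run:
```python
from h import *
s0=np.load('scene0.npz');c={k:s0[k] for k in s0}
for n,i in(('0',s0['img']),('after press',np.load('s1.npz')['img']),('now',ctrl.camera('scene')['img'])):
    g=i[250:290,285:315].max(2);M=(g<75).astype(np.uint8);q=np.argwhere(M[:28]);print(n,q.mean(0)+[250,285],len(q),i[258:284,299].max(1)//10)
for z in(.125,.115,.11,.095):print(z,w2px(c,[.63,-.0387,z]))
```

```text
0 [269.02857143 299.16571429] 175 [12 12 12 10  8  6  6  6  6  6  6  6  6  6  6  6  5  5  7  9 10 10 10 10
 10 11]
after press [271.54938272 299.42592593] 162 [13 13 13 13 13 12 10  7  6  6  6  6  6  6  6  6  6  6  6  5  5  7  9 10
 11 11]
now [271.54878049 299.42682927] 164 [12 12 13 13 13 12 10  7  6  6  6  6  6  6  6  6  6  6  6  5  5  7  9 10
 10 11]
0.125 [298.87784101 267.50207896]
0.115 [299.0859521  270.92288115]
0.11 [299.18913658 272.61896424]
0.095 [299.49526362 277.65089235]
```

Run:
```python
from h import *
T=np.load('top0.npz');c={k:T[k] for k in T};t=ctrl.camera('top')
for i in(c['img'],t['img']):
    hsv=cv2.cvtColor(i,cv2.COLOR_RGB2HSV);d=cv2.inRange(hsv,(0,0,0),(179,255,45))[180:202,328:354];q=np.argwhere(d);print(q.mean(0)+[180,328],len(q))
    print(i[212:240,334:360].max(2)//10)
for z in(.125,.117,.095):print(z,w2px(c,[.629,-.0387,z]))
```

```text
[192.5625  340.51875] 160
[[ 9 12 12 12 12 12 11 10 10 10  9  9  9  9  9  9  9 11 10  8  7  7  7  7
   9 10]
 [ 9 12 11 10 10 10  9  9  9  9  9  9  9 11 12 15 16 17 13  8  7  7  7  7
   9 10]
 [ 8 10 10  9  9  9  9  9  9 10 12 13 15 17 17 17 16 17 15  9  7  7  7  7
   9 11]
 [ 7  9  9  9  9  9 11 12 14 16 17 17 16 16 15 14 13 15 15 11  7  7  7  7
   8 10]
 [ 7  9 11 12 15 16 17 17 16 16 16 15 14 14 13 13 12 13 16 13  6  7  7  7
   8 10]
 [ 7 14 17 17 17 16 15 15 14 12 11 11 11 10  9  9  9 10 16 15  9  7  7  7
   7  9]
 [ 8 13 17 17 14 14 13 11 11 12 13 13 13 13 12  9  7  8 15 15  9  7  7  7
   7  8]
 [ 8 11 16 15 12 11 10 12 14 14 14 14 14 14 14 13 11  9 13 16 13  7  7  7
   7  7]
 [ 8  9 15 15 10  8 10 13 15 14 14 14 14 14 14 14 14 11 12 16 14  8  7  7
   7  8]
 [ 7  7 14 16 11  9 13 14 14 14 12 11 12 14 14 14 14 12 10 16 15  9  7  7
   7  7]
 [ 7  7 12 16 13 10 14 15 14 13  8  5  6  9 13 14 14 14 11 14 15 11  7  7
   7  7]
 [ 7  7 10 16 15 13 14 14 15 11  4  2  2  4 11 14 14 14 12 12 16 13  7  6
   5  7]
 [ 7  7  8 15 15 14 15 14 14 10  3  2  2  2  9 14 15 14 12 11 16 15  9  8
   8
[... 3001 characters left out ...]
1 11 10
  11 11]
 [14 15 11  7  7 12 16 17 16 15 14 14 12 11 11 11 11 11 11 11 10 11 11 11
  11 11]
 [10 11  9  7  7 10 13 15 13 12 12 11 11 11 11 11 11 11 11 10 10 11 11 11
  11 11]
 [ 8  8  7  7  7  9 12 12 11 11 11 11 11 10 11 11 11 11 11 10 10 11 11 11
  11 11]
 [ 7  8  8  7  7  9 11 11 11 10 10 10 10 10 11 11 11 11 11 11 11 11 11 10
  11 11]
 [ 7  8  9 10 10 10 10 11 11 10 10 10 10 11 11 10 11 11 11 11 11 11 10 10
  11 11]
 [10 10 10 11 11 10 11 11 10 10 10 11 10 11 11 11 11 11 11 11 11 11 10 10
  11 11]
 [11 11 11 11 11 11 11 11 10 10 10 11 11 11 11 11 11 10 11 11 11 11 11 10
  11 11]]
0.125 [340.73676587 192.1380596 ]
0.117 [340.62164289 193.00835464]
0.095 [340.31267762 195.3440389 ]
```

Both cameras show the cap about 8 mm below its rest height, so the plunger stuck part-way up, and it has been like that since the press. I'll grip the cap and ease it up.

Call:
apply_moves --pt "98 2.35 -2.85 0 0 0 -0.02" --pt "98 2.35 -2.85 0 0 0 -0.02" --pt "98 2.35 -2.85 0 0 0 -0.02" --pt "98 2.35 -2.85 0 0 0 -0.02" --pt "98 2.35 -2.85 0 0 0 -0.02" --pt "98 2.35 -2.85 0 0 0 -0.02" --pt "98 2.35 -2.85 0 0 0 -0.02" --pt "98 2.35 -2.85 0 0 0 -0.02" --pt "98 2.35 -2.85 0 0 0 -0.02" --pt "98 2.35 -2.85 0 0 0 -0.02"

```text
time_s: 17.0
ee_pos: [0.4417, 0.1865, 0.1891]
eef_rot: [3.141, 0.0, 2.109]
force: [0.4, 1.1, 1.2]
grip_width: 0.0579
grip_force: 0.0
```

Call:
apply_moves --pt "98 2.35 -2.85 0 0 0 -0.02" --pt "98 2.35 -2.85 0 0 0 -0.02" --pt "98 2.35 -2.85 0 0 0 -0.02" --pt "98 2.35 -2.85 0 0 0 -0.02" --pt "98 2.35 -2.85 0 0 0 -0.02" --pt "98 2.35 -2.85 0 0 0 -0.02" --pt "98 2.35 -2.85 0 0 0 -0.02" --pt "98 0 0 0 0 0 0"

```text
time_s: 17.8
ee_pos: [0.6063, -0.0151, 0.1883]
eef_rot: [-3.141, 0.001, 1.966]
force: [-0.3, -0.3, 0.3]
grip_width: 0.058
grip_force: 0.0
```

Fine approach, then measure the cap in the wrist view.

Call:
apply_moves --pt "98 1.2 -1.2 0 0 0 0" --pt "98 1.1 -1.15 0 0 0 0" --pt "98 0 0 0 0 0 0"

```text
time_s: 18.1
ee_pos: [0.6282, -0.0357, 0.1886]
eef_rot: [3.142, 0.0, 1.969]
force: [-0.1, -0.5, 0.0]
grip_width: 0.0582
grip_force: 0.0
```

Run:
```python
from h import *
o,w=wrist();print(o['ee_pos'])
g=w['img'].max(2)
u,v=w2px(w,[.6295,-.0385,.117]).astype(int);print(u,v)
M=(g<60).astype(np.uint8);n,l,st,ce=cv2.connectedComponentsWithStats(M)
for i in range(1,n):
    if st[i,4]>300:print(st[i],ce[i].round(0),px2w(w,*ce[i],.114).round(4))
print(g[v-50:v+50:5,u-60:u+61:6]//10)
```

```text
[ 0.62820736 -0.03565143  0.18863931]
325 249
[303 222  46  50 894] [329. 238.] [ 0.6285 -0.0305  0.114 ]
[ 233  278   35  111 1438] [250. 337.] [ 0.6033 -0.1281  0.114 ]
[ 379  278   35  111 1418] [396. 337.] [ 0.7082 -0.0843  0.114 ]
[   47   349   162   131 10245] [128. 403.] [ 0.5321 -0.2254  0.114 ]
[  438   349   162   128 14093] [520. 412.] [ 0.834  -0.1074  0.114 ]
[[23 23 11 13 12 12 11 11 10 10 10 10 10 10 10 10 10 12 12 13 13]
 [23 23 24 22 14 14 14 14 14 14 13 13 12 11 11 10 10 10 12 13 13]
 [ 6 23 23 21 21 14 14 14 14 14 14 14 14 14 14 14 14 14 12 13 12]
 [ 5 23 23 21 21 21 21 14 14 14 14 14 14 14 14 14 14 14 13 13 13]
 [23 23 21 21 21 21 21 21 22 12 12 14 14 14 14 14 14 14 12 13 12]
 [23 23 17 21 21 21 21 22  2  3  4  3 14 14 14 14 14 14 12 13 12]
 [16 16 23 21 21 21 22  3  4  4  4  4  4 14 14 14 14 13 13 12 12]
 [23 18 22 21 22 21  7  4  4  4  4  4  4  3 14 14 14 13 13 13 12]
 [13 23 23 21 22 22  6  6  6  4  4  4  4  4 15 14 14 11 13 12 12]
 [13 13 20 22 21 22  6  6  6  6  6  4  4  4 14 14 14 12 13 13 12]
 [18 19 21 21 22 22  6  6  6  6  6  6  6  4 13 14 14 13 13 12 12]
 [19 19 21 22 22 22  6  6  6  5  6  6  6  5 15 14 14 19 19 19 19]
 [19 19 18 19 19 20  5  6  6  6  5  6  6  5 14 15 14 19 18 18 19]
 [19 19 20 20 18 19 20  6  6  6  5  5  6 19 18 16 15 19 19 18 19]
 [19 19 19 19 19 20 19 20  5  6  6  5 18 19 19 18 18 19 19 19 18]
 [19 19 19 19 19 19 19 19 19 19 19 19 19 19 18 18 19 19 19 19 17]
 [ 3 19 19 18 19 20 19 19 19 20 19 19 19 19 19 19 19 18 19 15 14]
 [ 3 19 19 18 19 19 19 18 19 19 19 19 19 18 19 19 18 19 19 14 10]
 [ 3 19 20 19 20 19 19 19 19 19 19 19 19 18 19 19 18 19 19 13  3]
 [ 3 19 19 19 19 19 19 18 19 19 19 19 19 18 19 19 19 18 19 10  4]]
```

The cap measures at (0.6295,-0.0385), as expected. I centre on it, lower, and grip.

Call:
apply_moves --pt "98 0.1 -0.3 -2 0 0 0" --pt "98 0 0 -2 0 0 0" --pt "98 0 0 -1.5 0 0 0" --pt "98 0 0 -1 0 0 0" --pt "98 0 0 -1 0 0 0" --pt "98 0 0 -0.7 0 0 0" --pt "98 0 0 -0.4 0 0 0" --pt "98 0 0 0 0 0 0" --pt "98 0 0 0 0 0 0"

```text
time_s: 19.05
ee_pos: [0.6295, -0.0368, 0.103]
eef_rot: [3.141, 0.0, 1.972]
force: [-0.0, -0.5, 0.1]
grip_width: 0.0578
grip_force: 0.0
```

Call:
apply_moves --pt "170 0 0 0 0 0 0" --pt "170 0 0 0 0 0 0" --pt "170 0 0 0 0 0 0" --pt "170 0 0 0 0 0 0" --pt "170 0 0 0 0 0 0" --grip_force 15

```text
time_s: 19.55
ee_pos: [0.6286, -0.0371, 0.1028]
eef_rot: [-3.14, -0.0, 1.972]
force: [-6.4, -1.2, 4.3]
grip_width: 0.0367
grip_force: 15.0
```

Call:
apply_moves --pt "170 0 0 0.2 0 0 0" --pt "170 0 0 0.2 0 0 0" --pt "170 0 0 0 0 0 0"

```text
time_s: 19.85
ee_pos: [0.6286, -0.0371, 0.107]
eef_rot: [-3.14, -0.0, 1.972]
force: [-7.3, -2.3, 3.8]
grip_width: 0.0366
grip_force: 15.0
```

Call:
apply_moves --pt "170 0 0 0.2 0 0 0" --pt "170 0 0 0.1 0 0 0" --pt "170 0 0 0 0 0 0"

```text
time_s: 20.15
ee_pos: [0.6286, -0.0371, 0.1099]
eef_rot: [-3.14, -0.0, 1.972]
force: [-6.2, -1.9, 2.6]
grip_width: 0.0366
grip_force: 15.0
```

Call:
apply_moves --pt "170 0 0 0.1 0 0 0" --pt "170 0 0 0 0 0 0" --pt "170 0 0 0 0 0 0"

```text
time_s: 20.45
ee_pos: [0.6286, -0.0371, 0.1107]
eef_rot: [-3.14, -0.0, 1.972]
force: [-5.5, -1.6, 2.6]
grip_width: 0.0368
grip_force: 15.0
```

Run:
```python
from h import *
i=ctrl.camera('scene')['img'];s0=np.load('scene0.npz')['img'];s1=np.load('s1.npz')['img']
for k in(s0,s1,i):print(k[268:284,295:305:2].max(2).T//10)
print(ctrl.get_obs()['force'])
```

```text
[[ 6  6  6  6  6  6  6  8 12 14 15 16 16 17 17 17]
 [ 6  6  6  6  6  6  5  6  8 11 12 13 14 14 15 15]
 [ 6  6  6  6  6  6  5  5  7  9 10 10 10 10 10 11]
 [ 6  6  6  6  6  6  5  5  7  9  9 10 10 10 10 10]
 [ 6  6  6  6  5  5  6  8 11 13 14 15 15 15 15 15]]
[[ 6  6  6  6  6  6  6  6  6  7 10 14 16 17 18 18]
 [ 6  6  6  6  6  6  6  6  6  5  7 10 13 14 15 16]
 [ 6  6  6  6  6  6  6  6  6  5  5  7  9 10 11 11]
 [ 6  6  6  6  6  6  6  6  5  5  6  8  9 10 10 10]
 [ 6  6  6  6  6  6  6  5  5  7 10 14 15 16 16 15]]
[[ 4  4  4  4  4  4  5  8 12 15 16 16 17 18 18 18]
 [ 4  4  4  4  4  4  4  5  8 11 13 13 14 15 15 16]
 [ 4  4  4  4  4  4  4  5  7  9 10 10 10 10 11 11]
 [ 8  8  8  8  8  8  7  7  8  9 10  9  9  9  9 10]
 [11 11 11 11 11 11 11 11 11 11 11 10 10 10 10 10]]
[-5.45763271 -2.48283149  3.03665466]
```

The cap's edge is back on its original rows. Release, lift, and check that it stays.

Call:
apply_moves --pt "98 0 0 0 0 0 0" --pt "98 0 0 0 0 0 0" --pt "98 0 0 0 0 0 0" --pt "98 0 0 1 0 0 0" --pt "98 0 0 2 0 0 0" --pt "98 0 0 3 0 0 0" --pt "98 0 0 3 0 0 0" --pt "98 -3 3 0 0 0 0" --pt "98 -3 4 0 0 0 0" --pt "98 -3 4 0 0 0 0"

```text
time_s: 21.5
ee_pos: [0.5381, 0.0741, 0.2014]
eef_rot: [3.141, 0.0, 1.971]
force: [0.9, 0.8, -0.2]
grip_width: 0.0579
grip_force: 0.0
```

Call:
apply_moves --pt "98 -2.5 4 0 0 0 0" --pt "98 -2.5 4 0 0 0 0" --pt "98 -2.5 4 0 0 0 0" --pt "98 -2.5 4 0 0 0 0" --pt "98 -2.5 4 0 0 0 0" --pt "98 -2.5 4 0 0 0 0" --pt "98 -2.5 4 0 0 0 0" --pt "98 -2.5 4 0 0 0 0" --pt "98 -2.5 4 0 0 0 0" --pt "98 0 0 0 0 0 0"

```text
time_s: 22.5
ee_pos: [0.3114, 0.4367, 0.2013]
eef_rot: [3.141, -0.001, 1.977]
force: [-0.1, -0.3, 1.1]
grip_width: 0.0581
grip_force: 0.0
```

Run:
```python
from h import *
s=ctrl.camera('scene');t=ctrl.camera('top');s0=np.load('scene0.npz')['img'];t0=np.load('top0.npz')['img'];print(ctrl.get_obs()['ee_pos'])
for k in(s0,s['img']):
    q=np.argwhere(k[250:278,285:315].max(2)<75);print('cap',q.mean(0)+[250,285],len(q))
for k in(t0,t['img']):
    q=np.argwhere(k[180:202,328:354].max(2)<=45);print('captop',q.mean(0)+[180,328]);print('hole',k[219:228,339:351].max(2)//10)
    # front slot area
d=np.abs(s['img'].astype(int)-s0).max(2)
for n,p in dict(bolt=[.658,-.15,.03],spare=[.415,-.075,.004],socket=[.5886,.0685,.02],tin=[.468,.057,.03],washer=[.5355,-.1773,.004],outlet=[.5045,-.0735,0]).items():
    u,v=w2px(s,p).astype(int);print(n,d[v-7:v+8,u-8:u+9].mean().round(1))
v=s['img'][280:300,222:244].max(2);print(cv2.connectedComponentsWithStats((cv2.inRange(cv2.cvtColor(s['img'],cv2.COLOR_RGB2HSV),(5,70,60),(22,255,255))[278:302,218:248]==0).astype(np.uint8))[2:])
```

```text
[0.31380396 0.43373138 0.2010656 ]
cap [269.02857143 299.16571429] 175
cap [269.03488372 299.21511628] 172
captop [192.5625  340.51875]
hole [[11 10 12 14 14 14 14 14 14 14 13 11]
 [ 8 10 13 15 14 14 14 14 14 14 14 14]
 [ 9 13 14 14 14 12 11 12 14 14 14 14]
 [10 14 15 14 13  8  5  6  9 13 14 14]
 [13 14 14 15 11  4  2  2  4 11 14 14]
 [14 15 14 14 10  3  2  2  2  9 14 15]
 [14 13 14 14 11  5  2  2  4 11 14 14]
 [15 13 15 15 14 11  9  7 11 14 13 11]
 [15 13 15 15 15 14 14 13 14 15 12  9]]
captop [192.5        340.58227848]
hole [[11 10  8  8 13 16 15 16 15 14 11  8]
 [ 8  7 11 15 17 17 17 17 17 17 16 13]
 [ 7  9 14 17 17 17 17 17 17 17 17 16]
 [ 7 13 17 17 17 17 16 15 16 17 17 17]
 [10 15 18 17 17 14 10  8 11 15 17 17]
 [13 16 18 18 14  9  4  4  6 11 15 17]
 [16 17 18 17 13  6  4  4  4 10 12 12]
 [18 17 17 17 14  7  4  4  4 11 12  9]
 [17 16 15 12 11  8  6  8 11 15 13 10]]
bolt 1.9
spare 2.2
socket 11.5
tin 2.3
washer 54.6
outlet 2.1
(array([[  0,   0,  30,  24, 475],
       [  0,   0,   7,   4,  16],
       [ 27,   0,   3,   3,   6],
       [  6,   3,  17,  15, 201],
       [ 23,  19,   7,   5,  19],
       [  0,  22,   2,   2,   3]], dtype=int32), array([[14.57263158, 12.13684211],
       [ 2.125     ,  0.875     ],
       [28.33333333,  0.66666667],
       [13.93034826, 10.02487562],
       [27.        , 21.78947368],
       [ 0.33333333, 22.66666667]]))
```

```bash
python3 -c "
from station import ctrl
print(ctrl.hand_in())"
```

```text
the job is handed in; nothing more can be done
None
```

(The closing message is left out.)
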